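Start the extraction fan and raise the weighing hood's sash to its mark

ROBOT

A 7-joint arm with a two-finger parallel gripper is mounted at the origin on the work surface. World frame = base frame: x ahead of the robot, y to its left, z up, the work surface at z = 0. Lengths are in m, angles in rad, forces in N, time in s.
With the tool pointing down it reaches from about 0.425 to 0.95 m from the base axis. Payload 4.7 kg.
Tool frame: the origin (TCP) lies on the centre line of the jaws, within the pads' length; the fingertips stand robot.nose_length ahead of it and the grasp point (between the pads) lies 8 mm behind it (robot.nose_length is the distance from the TCP to the fingertips, in m); z points along the fingers, y is the line along which they close (so a half turn about z gives the same grasp; the last joint's range is limited). The gripper opens to 85 mm and grips with 20 to 120 N. Pads are 22 mm wide; open, the fingers measure 114 mm over their backs; the gripper's body (76 mm by 85 mm) begins 54 mm behind the grasp point. The pads swing forward as they close: fully open they stand 13 mm farther back than shut.
Start: joints at [-1.161, 0.469, -0.049, 1.532, 0.024, 1.141, -0.082], TCP at [0.287, 0.611, 0.242] pointing down, gripper open.
Joint ranges: [-2.59, 2.59], [-0.33, 1.99], [-1.39, 1.29], [0.1, 2.45], [-1.04, 4.18], [0.21, 1.99], [-2.66, 2.66]. Speed limits (rad/s): [2.57, 2.57, 3.14, 3.14, 3.14, 3.14, 3.14].

INTERFACE

Orientations are given as [roll, pitch, yaw] about the fixed x, y, z axes, in that order (R = Rz(yaw) Ry(pitch) Rx(roll)).
In Python, from plant import robot gives the robot as it stands. Calls block until the motion is done:
- robot.goto(position, orientation): joint-space move of the TCP to a pose.
- robot.move_straight(position, vel=0.15, attitude=None, contact_N=None): straight line of the TCP; attitude=None keeps the orientation; vel is the mean speed in m/s. With contact_N (N) it stops when the force on the tool has changed by that much, and returns True; else False.
- robot.move_joints(angles): joint-space move.
- robot.grip(opening, strength=None): opening from 0.0 (shut) to 1.0 (fully open); strength is the grip in N (None keeps the last); returns when the fingers have stopped.
- robot.sleep(seconds).
- robot.inverse_kinematics(position, orientation): joint angles nearest the present ones, or None.
- robot.sense(): the state.
- robot.grab_frame(name): name is "scene" or "side" or "wrist"; returns a dict with "image" (400x640x3 uint8, red, green, blue), "range_z" (400x640 float32, m along the optical axis (not along the pixel's ray), 0 where there is no reading), "fx", "fy", "cx", "cy" (pixels), "dist_coeffs" ([k1, k2, p1, p2, k3] as OpenCV has them; the pictures are not rectified), "R" (3x3) and "t" (3): a world point X has camera coordinates R X + t. Camera axes: x right, y down, z forward; pixel columns grow to the right and rows downward; lengths in m; the calibration is good to about 2 mm. A picture is of the moment at which its call begins.
A pose or a line that the arm cannot do raises robot.IKError and nothing moves.
- robot.close_job(): hands the job in, once; it reports no verdict.
The state is a dict: "t": time; "joint_pos": joint angles; "joint_velocities": joint speeds; "effort": joint torques, N m; "tcp_pos": TCP position; "tcp_rot": TCP orientation; "wrist_force": force on the tool from outside, world axes, zero at the start; "torque": the same for the moment, N m; "opening": opening from 0.0 (shut) to 1.0 (fully open).
Only numpy, scipy, OpenCV 4.12 (cv2) and the standard library are available. Lean on these libraries where they do the work, as an engineer would, in place of code of your own. Each camera call takes 0.05 s, during which the arm holds its last target. There are 200 camera calls.

TASK

Get the clear weighing hood ready for work: first press the green start button on the grey fan station all the way down and let it up, leaving the red stop button alone. Then, with the fingers beneath the blue lip of the hood's counterweighted sash, push the sash smoothly up until the lip is level with the green collar on the post, never past the red one, and leave it standing there with your hand clear. Nothing is to be grasped: do not pinch the lip, and do not lift or shove any of the glassware and other things standing about.

Things in the scene. Friction and masses are not known exactly. Their poses are not given: they have to be found in the camera images.
- hood: Clear bench-top weighing hood fixed to the bench, 600 wide, 315 deep, 610 high. Origin: on the bench, middle of its front, in the sash plane; x into the hood, y left along the front, z up. White front posts (36 wide, x -22 to 22 mm) at y = -280 and 280 mm. Tray and front sill (to x = -42 mm) 18 high; free space under and before the sash; a balance inside from x = 75 mm on.
- sash (a joint): Height of the sliding sash above its lowest place, m, 0 to 0.25, growing upwards. It runs straight up between the posts; about 0.85 kg but balanced by hidden counterweights, so it stays where it is left; it takes 2 to 4 N to move, up or down. The pane is 5 mm thick, centred on the hood's x = 0; with its frame it reaches 222 mm above the lip's underside.
- lip_nose (a point): Middle of the front edge of the blue lip along the sash's foot, at half its thickness; moves with the sash; 91 mm above the bench at joint 0; axes as the hood's. The lip is a level shelf 512 long, 12 thick, front edge rounded (radius 6), standing out 34 mm from the pane towards the robot. Its underside, 6 mm below this point, is the sash's lowest face.
- lip: The same blue lip as a body (origin: in the sash plane, middle, on the lip's underside).
- lip_back: Low blue rib 10 high and 12 deep on top of the lip, against the pane. Pressing it and the lip from both sides together counts as pinching.
- green_collar: Green collar clamped round one of the two front posts (either one), 14 high, 46 wide, reaching 39 mm in front of the sash plane: the working height. Origin at its centre, at half its height: the lip is level when lip_nose is as high as this point.
- red_collar: Red collar of the same shape round the other front post, higher up: the height the lip must not pass.
- station: Grey two-button fan station fixed to the bench, left or right in front of the hood, 85 x 140 x 57 high, on a foot plate 105 x 100. Origin: centre of its underside; the buttons stand on its top at y = +33 mm (green start) and y = -33 mm (red stop) in its own frame.
- start_top (a point): Centre of the top of the green start button, round, 30 mm across in a black ring 46 mm across; top 75 mm above the bench, 6 mm above the ring; moves down as it is pressed.
- start (a joint): How far the green button is pressed, m: 0 up, 0.006 fully down; a spring that needs 1.5 N to begin and 5 N fully down, and returns. It must go past 0.004.
- stop (a joint): The same for the red stop button, 66 mm from the green one; must stay up.
- wash_bottle: Loose white wash bottle with red cap and spout, 68 across, 158 high to the cap (spout to 195). Origin: centre of its underside. It stands on the side where the station is not.
- amber_bottle: Loose amber bottle with black cap, 72 across, 160 high. Origin: centre of its underside.
- beaker: Loose clear beaker, 60 across, 75 high, standing close in front of the hood, right of the middle. Origin: centre of its underside.
- jar: Loose small jar with white lid, 52 across, 60 high, standing close in front of the hood, left of the middle. Origin: centre of its underside.
- glove_box: Loose cardboard box, 230 (its x) x 120 x 75 high. Origin: centre of its underside.
- scoop: Loose steel scoop lying flat on the bench, 170 long along its x. Origin: underside.

How it is judged:
On the way, in this order (a step that is already met when the one before it is completed fails the run):
1. the green start button is pressed down (more than 4 of its 6 mm), the red one staying up (value of joint start above 0.004 m), for 0.05 s.
2. the fingers push the sash upwards from beneath its lip (contact force between the fingers and lip above 0.5 N and velocity of joint sash above 0.005 m/s), for 0.2 s.
At the end, for the whole second after the job is handed in: The front edge of the sash's lip stands within 12 mm of the green collar's mid-height, at rest, both buttons are up, and the hand is clear (z of lip_nose in the frame of green_collar between -0.012 and 0.012 m and velocity of joint sash between -0.005 and 0.005 m/s and value of joint each of start, stop below 0.002 m); the robot touches nothing.
It fails at once if the red stop button is pressed (2 mm) (value of joint stop above 0.002 m).
It fails at once if the lip passes the red collar (by 8 mm) (z of lip_nose in the frame of red_collar above 0.008 m).
It fails at once if the lip is pinched: fingers press it from beneath and from above together (contact force between the fingers and lip above 1 N and contact force between the fingers and lip_back above 1 N).
It fails at once if the sash is flung (faster than 0.4 m/s) (velocity of joint sash above 0.4 m/s or velocity of joint sash below -0.4 m/s).
It fails at once if a bystander is lifted, shoved or tipped (moved by 25 mm or tilted by 0.35 rad) (distance of any of wash_bottle, amber_bottle, beaker, jar, glove_box, scoop from where it was at the start of the episode above 0.025 m or angle between any of wash_bottle, amber_bottle, beaker, jar, glove_box, scoop's own z axis and vertical above 0.35 rad).
It also fails if it takes over 67 s, if anything falls off the work surface, if the arm or the gripper's body presses on something with over 40 N, if the wrist force passes 120 N, or if a joint passes its speed limit or range.

## Working session

There is one attempt and no reset: what is moved stays moved. The work goes in short steps, each a Python script; the robot and the scene stay as the last script left them, time stands still between calls to the robot, and variables do not carry over. Pictures are saved under pics/ and viewed, on a budget of 10 in all, crops included, one or two more only if the job needs it, and the job is handed in when it is done.

```bash
ls; mkdir -p pics; python3 - <<'E'
from plant import robot
import cv2,pickle,numpy as np
fs={}
for n in("scene","side"):
    f=robot.grab_frame(n);fs[n]=f
    cv2.imwrite(f"pics/{n}0.png",f["image"][:,:,::-1])
    print(n,f["fx"],f["cx"],f["cy"],f["dist_coeffs"],np.round(-f["R"].T@f["t"],3), np.round(f["R"],2).tolist())
pickle.dump(fs,open("f0.pkl","wb"))
s=robot.sense();print(s["t"],s["tcp_pos"],s["tcp_rot"],s["opening"],robot.nose_length)
E
```

```text
pics
scene 478.81847789686555 317.21173733275805 197.17734355980923 [-0.03905884  0.          0.          0.          0.        ] [0.89  0.391 1.816] [[-0.77, 0.63, 0.01], [0.6, 0.74, -0.32], [-0.21, -0.24, -0.95]]
side 497.07947135542844 314.0585304827921 201.05747579589817 [-0.06928812  0.          0.          0.          0.        ] [-0.221 -0.834  1.539] [[0.73, -0.69, -0.0], [-0.53, -0.56, -0.64], [0.43, 0.46, -0.77]]
0.1 [0.28656035 0.61060675 0.2413483 ] [-3.13981832e+00  7.43441549e-05  2.70285436e+00] 1.0002981478780122 0.011
```

View pics/scene0.png

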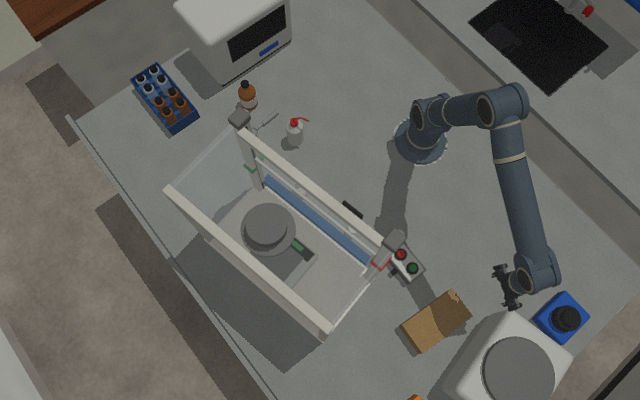

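View pics/side0.png

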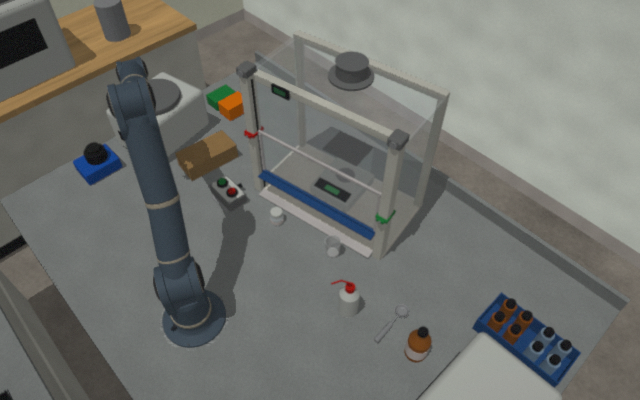

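Scene view: the station is left of the hood (red button at 401,254, green at 412,268), with the box nearby. Side view: green button (223,183), red button (232,192), blue lip from (262,175) to (373,232). Red collar on the left post (251,133), green collar on the right post (386,216), jar (276,215), beaker (333,246).

```bash
cat > h.py <<'E'
import numpy as np,cv2
def rays(f,uv):
    K=np.array([[f["fx"],0,f["cx"]],[0,f["fy"],f["cy"]],[0,0,1]])
    p=cv2.undistortPoints(np.float32(uv).reshape(-1,1,2),K,np.array(f["dist_coeffs"]))[:,0]
    return np.c_[p,np.ones(len(p))]
def world(f,uv):            # via depth
    uv=np.atleast_2d(uv).astype(int);z=f["range_z"][uv[:,1],uv[:,0]]
    return (rays(f,uv)*z[:,None]-f["t"])@f["R"], z
def onplane(f,uv,h):
    d=rays(f,np.atleast_2d(uv))@f["R"];c=-f["R"].T@f["t"]
    return c+d*((h-c[2])/d[:,2])[:,None]
def tri(fa,ua,fb,ub):
    A=[];b=[]
    for f,u in((fa,ua),(fb,ub)):
        d=(rays(f,[u])@f["R"])[0];d/=np.linalg.norm(d);P=np.eye(3)-np.outer(d,d)
        A.append(P);b.append(P@(-f["R"].T@f["t"]))
    x=np.linalg.lstsq(np.vstack(A),np.hstack(b),rcond=None)[0]
    return x,np.linalg.norm(np.vstack(A)@x-np.hstack(b))
def mask(f,col,box=None,smin=110,vmin=40):
    h=cv2.cvtColor(f["image"],cv2.COLOR_RGB2HSV)
    H,S,V=[h[...,i].astype(int) for i in range(3)]
    m={"red":(H<8)|(H>172),"green":(H>50)&(H<90),"blue":(H>100)&(H<125)}[col]&(S>smin)&(V>vmin)
    if box: 
        k=np.zeros_like(m);k[box[1]:box[3],box[0]:box[2]]=1;m&=k
    return m
def blob(f,col,box,**k):
    v,u=np.nonzero(mask(f,col,box,**k));return np.c_[u,v]
E
python3 - <<'E'
import pickle;from h import *
fs=pickle.load(open("f0.pkl","rb"));S,T=fs["scene"],fs["side"]
B={"gb":("green",(403,260,422,276),(215,176,229,189),.075),"rb":("red",(394,247,408,261),(225,186,239,198),.075),
"gc":("green",(240,158,262,180),(374,205,398,226),None),"rc":("red",(368,256,390,276),(242,126,260,140),None)}
for n,(c,a,b,h) in B.items():
    P=blob(S,c,a);Q=blob(T,c,b)
    print(n,len(P),len(Q))
    for f,X in((S,P),(T,Q)):
        if len(X)==0: continue
        w,z=world(f,X);w=w[z>0]
        print("  px",X.mean(0).round(1),"depth med",np.median(w,0).round(3),w.min(0).round(3),w.max(0).round(3), "plane",onplane(f,X.mean(0),h).round(3) if h else "")
    if len(P) and len(Q):print("  tri",tri(S,P.mean(0),T,Q.mean(0)))
for f,b in((S,(255,165,380,265)),(T,(255,165,380,240))):
    X=blob(f,"blue",b);w,z=world(f,X);w=w[z>0]
    c=np.median(w,0);l=cv2.fitLine(w[:,:2].astype(np.float32),cv2.DIST_HUBER,0,.01,.01).ravel()
    s=(w[:,:2]-l[2:])@l[:2];n=(w[:,:2]-l[2:])@np.array([-l[1],l[0]])
    print("blue",len(w),c.round(3),l.round(3),s.min(),s.max(),np.percentile(n,[2,50,98]).round(4),"z",np.percentile(w[:,2],[2,10,50,90,98]).round(3))
for n,p in dict(jar=(276,212),beaker=(333,243),wash=(349,300),amber=(418,345)).items():
    print(n,world(T,p)[0].round(3))
for n,p in dict(wash=(294,130),box=(435,320)).items(): print(n,world(S,p)[0].round(3))
E
```

```text
gb 42 42
  px [412.4 267.3] depth med [0.411 0.378 0.078] [0.393 0.366 0.063] [0.424 0.391 0.091] plane [[0.41  0.378 0.075]]
  px [221.5 181.3] depth med [0.407 0.369 0.077] [0.394 0.353 0.062] [0.425 0.388 0.083] plane [[0.407 0.37  0.075]]
  tri (array([0.40911395, 0.37672461, 0.06864581]), np.float64(0.0022082197356928855))
rb 60 51
  px [400.9 253.5] depth med [0.407 0.313 0.075] [0.391 0.296 0.063] [0.422 0.328 0.083] plane [[0.407 0.313 0.075]]
  px [231.3 190.9] depth med [0.406 0.302 0.076] [0.39  0.289 0.06 ] [0.422 0.329 0.086] plane [[0.405 0.304 0.075]]
  tri (array([0.40705051, 0.31106169, 0.06740227]), np.float64(0.002988900851025261))
gc 0 65
  px [382.3 218.6] depth med [ 0.612 -0.27   0.249] [ 0.601 -0.284  0.243] [ 0.667 -0.243  0.257] plane 
rc 45 64
  px [380.  264.5] depth med [0.609 0.318 0.554] [0.519 0.299 0.316] [0.62  0.332 0.559] plane 
  px [249.8 134. ] depth med [0.51  0.279 0.322] [ 0.497  0.26  -0.01 ] [0.696 0.608 0.327] plane 
  tri (array([0.53760381, 0.30999966, 0.28501638]), np.float64(0.008582096294078481))Traceback (most recent call last):
  File "<stdin>", line 14, in <module>
  File "h.py", line 8, in world
    return (rays(f,uv)*z[:,None]-f["t"])@f["R"], z
            ~~~~^^^^^^
  File "h.py", line 4, in rays
    p=cv2.undistortPoints(np.float32(uv).reshape(-1,1,2),K,np.array(f["dist_coeffs"]))[:,0]
      ~~~~~~~~~~~~~~~~~~~^^^^^^^^^^^^^^^^^^^^^^^^^^^^^^^^^^^^^^^^^^^^^^^^^^^^^^^^^^^^^
cv2.error: OpenCV(4.12.0) /io/opencv/modules/calib3d/src/undistort.dispatch.cpp:347: error: (-215:Assertion failed) CV_IS_MAT(_src) && CV_IS_MAT(_dst) && (_src->rows == 1 || _src->cols == 1) && (_dst->rows == 1 || _dst->cols == 1) && _src->cols + _src->rows - 1 == _dst->rows + _dst->cols - 1 && (CV_MAT_TYPE(_src->type) == CV_32FC2 || CV_MAT_TYPE(_src->type) == CV_64FC2) && (CV_MAT_TYPE(_dst->type) == CV_32FC2 || CV_MAT_TYPE(_dst->type) == CV_64FC2) in function 'cvUndistortPointsInternal'
```

```bash
python3 - <<'E'
import pickle;from h import *
fs=pickle.load(open("f0.pkl","rb"));S,T=fs["scene"],fs["side"]
print(cv2.cvtColor(S["image"],cv2.COLOR_RGB2HSV)[218,318],cv2.cvtColor(T["image"],cv2.COLOR_RGB2HSV)[206,320],cv2.cvtColor(S["image"],cv2.COLOR_RGB2HSV)[166:174:2,250])
for f,b in((S,(255,165,380,265)),(T,(255,165,380,240))):
    X=blob(f,"blue",b,smin=80)
    if len(X)==0: print("none");continue
    w,z=world(f,X);w=w[z>0];w=w[(w[:,2]>.03)&(w[:,2]<.2)]
    l=cv2.fitLine(w[:,:2].astype(np.float32),cv2.DIST_HUBER,0,.01,.01).ravel()
    s=(w[:,:2]-l[2:])@l[:2];n=(w[:,:2]-l[2:])@np.array([-l[1],l[0]])
    print("blue",len(w),l.round(3),np.percentile(s,[1,99]),np.percentile(n,[2,50,98]).round(4),"z",np.percentile(w[:,2],[2,10,50,90,98]).round(3))
for n,p in dict(jar=(276,212),beaker=(333,238),wash=(349,300),amber=(418,345)).items():
    print(n,world(T,p)[0].round(3),onplane(T,p,.06).round(3))
for n,p in dict(wash=(294,130),box=(435,320)).items(): print(n,world(S,p)[0].round(3))
c=cv2.resize(T["image"][150:270,220:420],None,fx=4,fy=4,interpolation=cv2.INTER_CUBIC)
cv2.imwrite("pics/crop1.png",c[:,:,::-1])
E
```

```text
[107  86 122] [106 184 108] [[ 36  11 119]
 [ 60  25 110]
 [ 67  99  98]
 [ 63  29 104]]Traceback (most recent call last):
  File "<stdin>", line 8, in <module>
cv2.error: OpenCV(4.12.0) /io/opencv/modules/imgproc/src/linefit.cpp:50: error: (-215:Assertion failed) count > 0 in function 'fitLine2D_wods'
```

```bash
python3 - <<'E'
import pickle;from h import *
fs=pickle.load(open("f0.pkl","rb"));S,T=fs["scene"],fs["side"]
X=blob(T,"blue",(255,165,380,240),smin=120)
w,z=world(T,X);print(len(w),np.percentile(w,[2,10,50,90,98],axis=0).round(3).tolist())
l=cv2.fitLine(w[:,:2].astype(np.float32),cv2.DIST_HUBER,0,.01,.01).ravel()
s=(w[:,:2]-l[2:])@l[:2];n=(w[:,:2]-l[2:])@np.array([-l[1],l[0]])
print(l.round(3),np.percentile(s,[1,99]),np.percentile(n,[2,50,98]).round(4))
# lower image edge of lip per column (front edge), columns, cast at z=.091
for c in range(265,376,10):
    r=X[X[:,0]==c,1]
    if len(r):print(c,r.min(),r.max(),onplane(T,(c,r.max()),.088)[0].round(3),onplane(T,(c,r.min()),.107)[0].round(3))
X=blob(S,"blue",(255,165,380,265),smin=60)
print(len(X));
for c in range(270,376,15):
    r=X[X[:,0]==c,1]
    if len(r):print("S",c,r.min(),r.max(),onplane(S,(c,r.min()),.091)[0].round(3),onplane(S,(c,r.max()),.107)[0].round(3))
for n,p in dict(jar=(276,212),beaker=(333,238),wash=(349,300),amber=(418,345)).items():
    print(n,world(T,p)[0].round(3),onplane(T,p,.06).round(3))
for n,p in dict(wash=(294,130),box=(435,320)).items(): print(n,world(S,p)[0].round(3))
c=cv2.resize(T["image"][120:270,200:400],None,fx=4,fy=4,interpolation=cv2.INTER_CUBIC)
cv2.imwrite("pics/crop1.png",c[:,:,::-1])
E
```

```text
1240 [[0.519, -0.227, 0.112], [0.536, -0.192, 0.115], [0.577, -0.008, 0.121], [0.613, 0.205, 0.13], [0.625, 0.248, 0.134]]
[ 0.19  -0.982  0.57   0.028] [-0.22942999  0.26475186] [-0.0192  0.0009  0.0164]
265 171 180 [0.53  0.247 0.088] [0.551 0.269 0.107]
275 176 185 [0.542 0.2   0.088] [0.562 0.222 0.107]
285 181 191 [0.55  0.15  0.088] [0.573 0.176 0.107]
295 187 197 [0.557 0.101 0.088] [0.58  0.126 0.107]
305 192 202 [0.568 0.057 0.088] [0.591 0.081 0.107]
315 197 208 [0.576 0.01  0.088] [0.602 0.037 0.107]
325 203 214 [ 0.583 -0.036  0.088] [ 0.608 -0.009  0.107]
335 209 219 [ 0.593 -0.078  0.088] [ 0.615 -0.055  0.107]
345 214 225 [ 0.6   -0.123  0.088] [ 0.625 -0.097  0.107]
355 220 230 [ 0.61  -0.163  0.088] [ 0.632 -0.141  0.107]
365 225 236 [ 0.617 -0.206  0.088] [ 0.642 -0.181  0.107]
1271
S 270 176 187 [ 0.599 -0.23   0.091] [ 0.629 -0.189  0.107]
S 285 188 199 [ 0.584 -0.155  0.091] [ 0.614 -0.115  0.107]
S 300 200 211 [ 0.57  -0.081  0.091] [ 0.6   -0.043  0.107]
S 315 212 224 [ 0.556 -0.008  0.091] [0.588 0.031 0.107]
S 330 224 236 [0.542 0.063 0.091] [0.574 0.101 0.107]
S 345 236 248 [0.528 0.134 0.091] [0.561 0.17  0.107]
S 360 249 260 [0.517 0.206 0.091] [0.547 0.238 0.107]
jar [[0.469 0.112 0.063]] [[0.471 0.114 0.06 ]]
beaker [[ 0.543 -0.12   0.059]] [[ 0.542 -0.12   0.06 ]]
wash [[ 0.378 -0.356  0.121]] [[ 0.404 -0.335  0.06 ]]
amber [[ 0.423 -0.604  0.113]] [[ 0.447 -0.595  0.06 ]]
wash [[ 0.415 -0.311  0.127]]
box [[0.474 0.568 0.069]]
```

View pics/crop1.png

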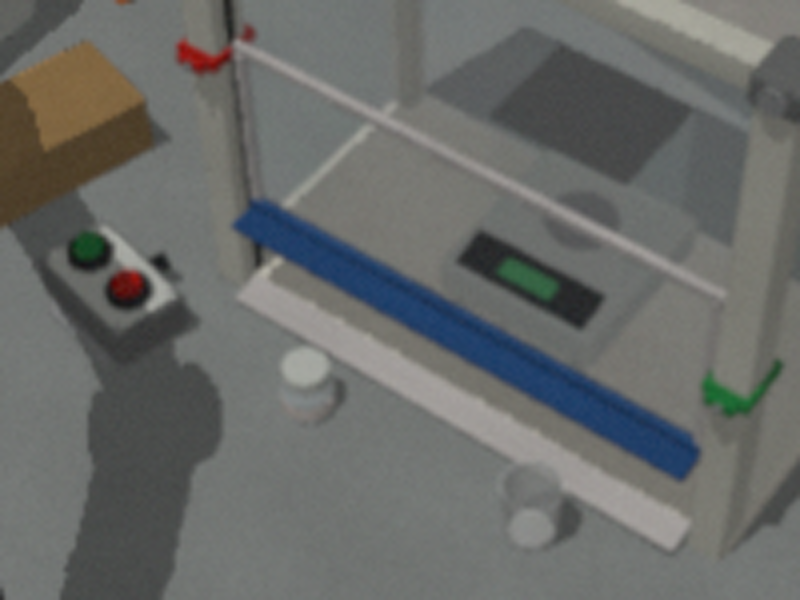

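The lip is clear between jar and beaker. The depth suggests the sash starts a bit raised, so I'll triangulate the lip front edge and test IK for pushing. I'll also move above the button.

```bash
cat > pose.py <<'E'
import numpy as np
from scipy.spatial.transform import Rotation as Ro
def rpy(yaw,tilt,flip=1):
    "tool z forward along yaw, tilted down by tilt; tool y horizontal"
    z=np.array([np.cos(yaw)*np.cos(tilt),np.sin(yaw)*np.cos(tilt),-np.sin(tilt)])
    y=flip*np.array([-np.sin(yaw),np.cos(yaw),0]);x=np.cross(y,z)
    return Ro.from_matrix(np.c_[x,y,z]).as_euler("xyz")
E
python3 - <<'E'
import pickle;from h import *;from pose import *
from plant import robot
fs=pickle.load(open("f0.pkl","rb"));S,T=fs["scene"],fs["side"]
def line(f,col,box,fn,sm,h):
    X=blob(f,col,box,smin=sm);U=[]
    for c in range(box[0]+12,box[2]-12):
        r=X[X[:,0]==c,1]
        if len(r)>6:U.append((c,fn(r)+(.5 if fn is np.max else -.5)))
    return onplane(f,U,h)
for h in(.09,.10,.11,.12,.13):
    a=line(S,"blue",(255,165,380,265),np.min,60,h)[:,:2];b=line(T,"blue",(255,165,380,240),np.max,120,h-.003)[:,:2]
    for q in(a,b):
        p=np.polyfit(q[:,1],q[:,0],1);print(h,"x(y=0)",p[1].round(4),"slope",p[0].round(4),end=" | ")
    print()
X=blob(T,"blue",(250,160,385,245),smin=120);print("ends",X[X[:,0].argmin()],X[X[:,0].argmax()],X[X[:,1].argmin()],X[X[:,1].argmax()])
robot.grip(0.0)
robot.goto([.40,.36,.25],rpy(0,np.pi/2))
f=robot.grab_frame("wrist");pickle.dump(f,open("w1.pkl","wb"));cv2.imwrite("pics/w1.png",f["image"][:,:,::-1])
s=robot.sense();print(s["t"],s["tcp_pos"],s["joint_pos"],s["opening"])
for t in(0,.2,.4,.6,.8):
  for fl in(1,-1):
    print(t,fl,[ (lambda j:None if j is None else np.round(j,2).tolist())(robot.inverse_kinematics([x,0.0,z],rpy(.19,t,fl))) for x,z in((.5,.09),(.56,.09),(.56,.25))])
E
```

```text
0.09 x(y=0) 0.5535 slope -0.1907 | 0.09 x(y=0) 0.5766 slope -0.1872 | 
0.1 x(y=0) 0.5559 slope -0.1907 | 0.1 x(y=0) 0.57 slope -0.1872 | 
0.11 x(y=0) 0.5583 slope -0.1907 | 0.11 x(y=0) 0.5635 slope -0.1872 | 
0.12 x(y=0) 0.5607 slope -0.1907 | 0.12 x(y=0) 0.5569 slope -0.1872 | 
0.13 x(y=0) 0.563 slope -0.1907 | 0.13 x(y=0) 0.5503 slope -0.1872 | 
ends [259 175] [373 232] [263 171] [368 238]
1.9833 [0.39938026 0.36163109 0.25008374] [-0.74635778  0.24227214 -0.08068683  1.84538983  0.02145269  1.05415809
  0.73757163] 0.0010119211617995183
0 1 [None, None, None]
0 -1 [None, None, None]
0.2 1 [None, None, None]
0.2 -1 [None, None, None]
0.4 1 [None, None, None]
0.4 -1 [None, None, None]
0.6 1 [None, None, [1.04, 0.21, -1.1, 2.38, 3.18, 0.29, -1.38]]
0.6 -1 [None, None, [1.04, 0.21, -1.1, 2.38, 3.18, 0.29, 1.76]]
0.8 1 [None, [0.92, 0.74, -1.17, 2.39, 2.35, 0.61, -0.33], None]
0.8 -1 [None, [0.8, 0.62, -0.98, 2.39, 2.53, 0.51, 2.55], None]<sys>:0: UserWarning: Gimbal lock detected. Setting third angle to zero since it is not possible to uniquely determine all angles.
```

View pics/w1.png

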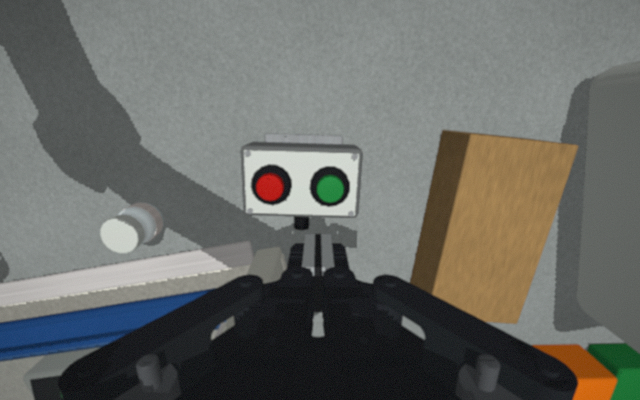

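Wrist view: green button at (330,186), red at (271,184), tip between them and the hood, box well to the right. I'll press green now, with a wrist-ray fix on it. Then I'll scan IK for feasible pushing poses along the lip, whose nose triangulates at z≈0.115.

```bash
python3 - <<'E'
import pickle;from h import *;from pose import *
from plant import robot
f=pickle.load(open("w1.pkl","rb"));o=rpy(0,np.pi/2)
g=onplane(f,blob(f,"green",(308,165,352,208)).mean(0),.075)[0];r=onplane(f,blob(f,"red",(248,162,294,206)).mean(0),.075)[0]
print("green",g,"red",r)
x,y=g[:2]
robot.move_straight([x,y,.11],vel=.2)
a=robot.sense()["wrist_force"]
hit=robot.move_straight([x,y,.011+.0695],vel=.03,contact_N=12)
robot.sleep(.2);s=robot.sense();print(hit,s["tcp_pos"],s["wrist_force"]-a)
f=robot.grab_frame("wrist")
robot.move_straight([x,y,.12],vel=.1)
print(robot.sense()["t"],robot.sense()["wrist_force"]-a)
robot.move_straight([x-.0,y,.25],vel=.2)
T=pickle.load(open("f0.pkl","rb"))["side"]
print("lip ends",onplane(T,[(259.5,174.5),(263,171),(373,232),(368,237.5)],.115).round(3))
n=np.array([.983,.184]);e=np.array([-.184,.983]);nose=np.array([.5597,0])
out=[]
for sl in(-.2,-.1,-.05,0,.05,.1):
  for yr in np.arange(-1.4,1.41,.35):
    for t in(0.,.2,.4,.6):
      d=np.cos(yr)*n+np.sin(yr)*e;yaw=np.arctan2(d[1],d[0])
      p=nose+e*sl+n*.018
      for fl in(1,-1):
        ok=[]
        for z,b in((.08,0),(.17,0),(.26,0),(.08,.09),(.26,.09)):
          q=robot.inverse_kinematics([*(p-b*d),z],rpy(yaw,t,fl));ok.append(q is not None)
          if not ok[-1]:break
        if len(ok)>=3 and all(ok[:3]): out.append((sl,round(yr,2),t,fl,sum(ok)))
print(len(out));print(*out,sep="\n")
E
```

```text
green [0.40921094 0.37479082 0.075     ] red [0.40715871 0.30880097 0.075     ]
True [0.40917402 0.37469377 0.08408855] [-1.50693637 -1.15312569  5.65568002]
4.4333 [-1.13023062 -0.61918014 -0.51453491]
lip ends [[ 0.519  0.264  0.115]
 [ 0.541  0.269  0.115]
 [ 0.635 -0.226  0.115]
 [ 0.604 -0.23   0.115]]
291
(-0.2, np.float64(-1.4), 0.0, 1, 5)
(-0.2, np.float64(-1.4), 0.0, -1, 5)
(-0.2, np.float64(-1.4), 0.2, 1, 5)
(-0.2, np.float64(-1.4), 0.2, -1, 5)
(-0.2, np.float64(-1.4), 0.4, 1, 5)
(-0.2, np.float64(-1.4), 0.4, -1, 5)
(-0.2, np.float64(-1.4), 0.6, 1, 5)
(-0.2, np.float64(-1.4), 0.6, -1, 5)
(-0.2, np.float64(-1.05), 0.0, 1, 5)
(-0.2, np.float64(-1.05), 0.0, -1, 5)
(-0.2, np.float64(-1.05), 0.2, 1, 5)
(-0.2, np.float64(-1.05), 0.2, -1, 5)
(-0.2, np.float64(-1.05), 0.4, 1, 5)
(-0.2, np.float64(-1.05), 0.4, -1, 5)
(-0.2, np.float64(-1.05), 0.6, 1, 5)
(-0.2, np.float64(-1.05), 0.6, -1, 5)
(-0.2, np.float64(-0.7), 0.0, 1, 3)
(-0.2, np.float64(-0.7), 0.0, -1, 3)
(-0.2, np.float64(-0.7), 0.2, 1, 3)
(-0.2, np.float64(-0.7), 0.2, -1, 3)
(-0.2, np.float64(-0.7), 0.4, 1, 3)
(-0.2, np.flo
[... 9121 characters left out ...]
.0, -1, 3)
(0.1, np.float64(1.05), 0.0, 1, 5)
(0.1, np.float64(1.05), 0.0, -1, 5)
(0.1, np.float64(1.05), 0.2, 1, 5)
(0.1, np.float64(1.05), 0.2, -1, 5)
(0.1, np.float64(1.05), 0.4, 1, 5)
(0.1, np.float64(1.05), 0.4, -1, 5)
(0.1, np.float64(1.05), 0.6, 1, 5)
(0.1, np.float64(1.05), 0.6, -1, 5)
(0.1, np.float64(1.4), 0.0, 1, 5)
(0.1, np.float64(1.4), 0.0, -1, 5)
(0.1, np.float64(1.4), 0.2, 1, 5)
(0.1, np.float64(1.4), 0.2, -1, 5)
(0.1, np.float64(1.4), 0.4, 1, 5)
(0.1, np.float64(1.4), 0.4, -1, 5)
(0.1, np.float64(1.4), 0.6, 1, 5)
(0.1, np.float64(1.4), 0.6, -1, 5)<sys>:0: UserWarning: Gimbal lock detected. Setting third angle to zero since it is not possible to uniquely determine all angles.
```

The first press stopped early (TCP 0.0841, about 5.7 N), so full travel isn't proven. I'll repeat it in small steps, looking for the stiff bottom stop.

```bash
python3 - <<'E' 2>/dev/null
import numpy as np
from plant import robot
x,y=.4092,.3748
robot.move_straight([x,y,.095],vel=.2);robot.sleep(.2)
a=robot.sense()["wrist_force"];print(a)
for z in np.arange(.090,.0785,-.001):
    h=robot.move_straight([x,y,z],vel=.03,contact_N=25);robot.sleep(.1)
    s=robot.sense();F=s["wrist_force"]-a;print(round(z,4),h,s["tcp_pos"].round(4),F.round(2))
    if F[2]>18:break
robot.sleep(.1)
robot.move_straight([x,y,.12],vel=.1)
robot.move_straight([x,y,.25],vel=.25);print(robot.sense()["t"])
E
```

```text
[-0.96439202 -0.23621014  0.13453716]
0.09 False [0.4093 0.3749 0.0901] [1.27 0.34 0.8 ]
0.089 False [0.4093 0.3749 0.0891] [ 1.5  -0.5   2.23]
0.088 False [0.4093 0.3749 0.0881] [1.56 0.89 1.48]
0.087 False [0.4093 0.3749 0.0871] [ 1.36 -0.53  3.38]
0.086 False [0.4093 0.3749 0.0861] [ 1.46 -0.15  3.13]
0.085 False [0.4093 0.3749 0.0851] [1.79 0.27 4.55]
0.084 False [0.4093 0.3749 0.0841] [2.27 0.1  4.66]
0.083 False [0.4093 0.3749 0.084 ] [-0.47 -1.75 10.85]
0.082 False [0.4093 0.3749 0.0838] [-1.41 -2.99 17.3 ]
0.081 False [0.4094 0.375  0.0837] [-3.7  -3.65 23.64]
11.2333
```

The stiff stop showed at TCP 0.084 (force rose from 5 to over 20 N), so the button went fully down. It also shows the shut fingertips stand about 15 mm ahead of the TCP. Next I'll compare joint solutions for a few candidate push poses.

```bash
python3 - <<'E' 2>/dev/null
import numpy as np
from plant import robot
from pose import *
n=np.array([.983,.184]);e=np.array([-.184,.983]);nose=np.array([.5597,0])
for sl,yr,t,fl in((-.2,0,.4,1),(-.2,0,.4,-1),(-.19,0,.5,1),(.05,-.7,.6,1),(.08,-.7,.6,1),(.1,-.7,.6,-1),(.05,-.85,.5,1),(-.02,-1.05,.5,1),(-.2,.35,.6,-1),(-.05,.7,.4,1),(-.05,.85,.5,1)):
    d=np.cos(yr)*n+np.sin(yr)*e;yaw=np.arctan2(d[1],d[0]);p=nose+e*sl+n*.018
    print(sl,yr,t,fl)
    for z,b in((.26,.09),(.08,.09),(.08,0),(.17,0),(.24,0)):
        q=robot.inverse_kinematics([*(p-b*d),z],rpy(yaw,t,fl));print("   ",None if q is None else np.round(q,2))
E
```

```text
-0.2 0 0.4 1
    [ 1.66  0.49 -1.18  2.33  4.17  0.45 -1.81]
    [ 1.61  1.19 -1.2   2.38  3.28  0.47 -0.38]
    [ 1.41  1.2  -1.19  2.25  3.17  0.52 -0.36]
    [ 1.41  0.89 -1.19  2.25  3.33  0.42 -0.79]
    [ 1.43  0.67 -1.18  2.22  3.63  0.35 -1.26]
-0.2 0 0.4 -1
    [ 1.66  0.49 -1.18  2.33  4.17  0.45  1.33]
    [ 1.49  1.02 -1.01  2.38  3.63  0.56  2.31]
    [ 1.3   1.03 -1.01  2.26  3.47  0.58  2.35]
    [ 1.41  0.89 -1.19  2.25  3.33  0.42  2.35]
    [ 1.43  0.67 -1.18  2.22  3.63  0.35  1.88]
-0.19 0 0.5 1
    None
    [ 1.55  1.08 -1.19  2.39  3.13  0.45 -0.36]
    [ 1.37  1.1  -1.19  2.25  2.98  0.49 -0.3 ]
    [ 1.37  0.8  -1.18  2.24  3.17  0.34 -0.73]
    [ 1.41  0.59 -1.17  2.2   3.63  0.23 -1.34]
0.05 -0.7 0.6 1
    [-0.73  0.1  -0.05  2.36  1.35  0.96 -0.73]
    [-0.32  0.61 -0.55  2.44  1.75  1.23 -1.32]
    [-0.56  0.57  0.    2.37  1.93  0.88 -1.34]
    [-0.74  0.36  0.22  2.35  1.73  0.75 -1.06]
    [-0.66  0.2   0.11  2.3   1.54  0.79 -0.76]
0.08 -0.7 0.6 1
    [-0.82  0.13 -0.03  2.33  1.3   1.   -0.74]
    [-0.36  0.63 -0.58  2.4   1.69  1.27 -1.31]
    [-0.86
[... 974 characters left out ...]
[ 1.48  0.89 -0.97  2.12 -1.01  0.29  0.76]
    [ 1.48  1.26 -1.37  2.05  1.31  0.29 -1.48]
    [ 1.32  0.72 -0.99  2.04 -1.02  0.32  0.51]
    [ 1.32  0.56 -0.97  2.   -0.96  0.46  0.33]
-0.05 0.7 0.4 1
    [ 1.52  0.7  -1.16  2.08 -0.87  0.71 -2.61]
    [ 1.39  1.03 -0.98  2.13 -0.9   0.49 -2.26]
    [ 1.27  1.12 -1.08  2.12 -1.02  0.29 -2.21]
    [ 1.31  0.93 -1.16  2.11 -0.96  0.38 -2.45]
    [ 1.32  0.75 -1.16  2.09 -1.01  0.52 -2.54]
-0.05 0.85 0.5 1
    [ 1.1   0.48 -0.62  1.97 -0.97  1.05 -2.5 ]
    [ 1.09  0.81 -0.61  2.02 -0.98  0.79 -2.22]
    [ 1.05  0.88 -0.79  2.04 -1.01  0.58 -2.28]
    [ 1.05  0.69 -0.8   2.02 -1.    0.71 -2.43]
    [ 1.07  0.56 -0.8   1.99 -0.99  0.82 -2.55]
```

Pose (yr −0.85, tilt 0.5) stays in the current arm branch and clears jar and beaker. I'll go to the pull-back point in front of the lip and look.

```bash
cat > push.py <<'E'
from pose import *
n=np.array([.983,.184]);e=np.array([-.184,.983]);nose=np.array([.5597,0])
yr,tilt,sl=-.85,.5,-.03
d=np.cos(yr)*n+np.sin(yr)*e;O=rpy(np.arctan2(d[1],d[0]),tilt,1)
p=nose+e*sl+n*.018
def P(b,z):return [*(p-b*d),z]
E
python3 - <<'E' 2>&1 | grep -v Warn
import cv2
from plant import robot
from push import *
q=robot.inverse_kinematics([.40,.16,.30],O);print(q)
robot.goto([.40,.16,.30],O)
robot.move_straight(P(.09,.25))
robot.move_straight(P(.09,.10),vel=.12)
s=robot.sense();print(s["t"],s["tcp_pos"],s["joint_pos"].round(2),s["wrist_force"].round(2))
a=robot.grab_frame("side")["image"][100:300,130:430];b=robot.grab_frame("wrist")["image"]
im=np.vstack([cv2.resize(a,(480,320)),cv2.resize(b,(480,280))])
cv2.imwrite("pics/pre.png",im[:,:,::-1])
E
```

```text
[-1.04629175  0.11347688 -0.09202084  2.29572829  1.07494617  1.35432027
 -0.84352449]
15.375 [0.5122821  0.02951128 0.10053944] [-0.67  0.57 -0.    2.44  1.74  1.04 -1.43] [ 0.59  0.19 -0.56]
```

View pics/pre.png

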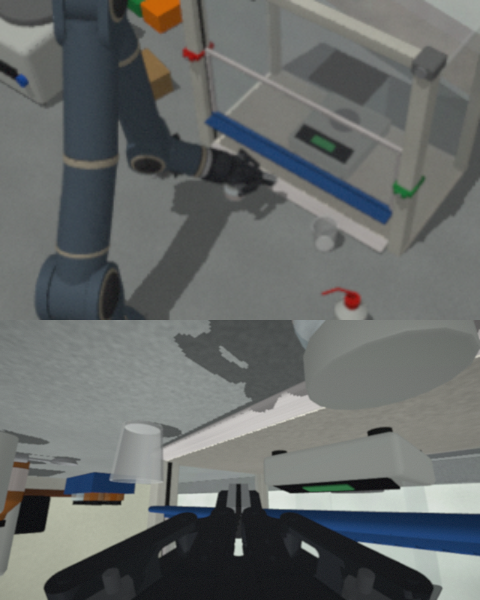

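The side view shows the fingers in front of the lip, just left of its middle. The wrist camera hangs beneath and the jar looks close (390,365). I'll check that clearance and whether flipping the hand is better.

```bash
python3 - <<'E' 2>&1 | grep -v Warn
from plant import robot
from push import *
f=robot.grab_frame("wrist");c=-f["R"].T@f["t"];s=robot.sense()
R=Ro.from_euler("xyz",s["tcp_rot"]).as_matrix()
print("cam",c,"in tool",R.T@(c-s["tcp_pos"]));z=f["range_z"];print("jar range",z[60:100:10,500:560:20],z[10,500:600:20])
for b,zz in((.09,.1),(0,.068),(0,.15),(0,.24)):print(robot.inverse_kinematics(P(b,zz),O))
E
```

```text
cam [0.39460554 0.12173111 0.10187798] in tool [ 7.04825637e-02  1.97837135e-06 -1.31833894e-01]
jar range [[0.05977999 0.06054869 0.05917288]
 [0.06401084 0.06180561 0.0634724 ]
 [0.06678664 0.0665582  0.06661946]
 [0.07043323 0.07116127 0.07212222]] [0.05286644 0.05202973 0.         0.         0.        ]
[-6.65181128e-01  5.69854044e-01 -6.63513493e-04  2.44284805e+00
  1.73968079e+00  1.04492192e+00 -1.42584062e+00]
[-0.51219753  0.67126153  0.0843568   2.35673457  1.97697956  0.97479429
 -1.47394614]
[-0.51991848  0.46665476  0.09306218  2.35152223  1.84268813  0.91264502
 -1.226488  ]
[-0.54214906  0.26404549  0.11444382  2.30552654  1.65397357  0.87691849
 -0.91070341]
```

The camera would come down beside the jar, so I'll back off and roll the hand half a turn to put the camera on top. The pane is then about 35 mm clear of it.

```bash
sed -i 's/,tilt,1)/,tilt,-1)/' push.py; python3 - <<'E' 2>&1 | grep -v Warn
import cv2
from plant import robot
from push import *
robot.move_straight(P(.09,.25),vel=.25)
robot.move_straight([.40,.16,.30],vel=.25)
robot.goto([.40,.16,.30],O)
for b,zz in((.09,.25),(.09,.1),(0,.068),(0,.15),(0,.24)):
    q=robot.inverse_kinematics(P(b,zz),O);print(None if q is None else q.round(2))
robot.move_straight(P(.09,.25),vel=.25)
robot.move_straight(P(.09,.09),vel=.15)
robot.move_straight(P(0,.066),vel=.06,contact_N=6)
s=robot.sense();print(s["t"],s["tcp_pos"],s["joint_pos"].round(2),s["wrist_force"].round(2))
a=robot.grab_frame("side")["image"][130:280,200:425];b=robot.grab_frame("wrist")["image"]
cv2.imwrite("pics/pre2.png",np.vstack([cv2.resize(a,(480,320),interpolation=cv2.INTER_CUBIC),cv2.resize(b,(480,280))])[:,:,::-1])
E
```

```text
[-0.61  0.19 -0.06  2.37  1.47  1.04  2.24]
[-0.65  0.57 -0.02  2.44  1.74  1.06  1.72]
[-0.51  0.67  0.08  2.36  1.98  0.98  1.67]
[-0.49  0.47  0.06  2.35  1.84  0.93  1.92]
[-0.48  0.26  0.05  2.3   1.66  0.9   2.24]
22.7833 [ 0.55010271 -0.00286477  0.07591975] [-0.48  0.64 -0.07  2.4   1.88  1.07  1.7 ] [-0.79 -0.9  -0.01]
```

View pics/pre2.png

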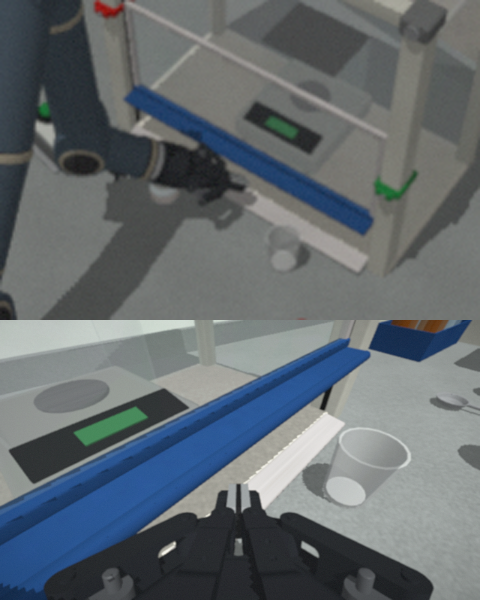

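The line stopped 40 mm early. In the wrist view the left knuckle (70,590) has met the lip's front, because the hand is too oblique. I'll back out and look for a more frontal pose.

```bash
python3 - <<'E' 2>&1 | grep -v Warn
from plant import robot
from push import *
robot.move_straight(P(.09,.09),vel=.15);robot.move_straight(P(.09,.25),vel=.25);robot.move_straight([.40,.16,.30],vel=.25)
q0=robot.sense()["joint_pos"];print(robot.sense()["t"],q0.round(2))
for yr in(-.6,-.5,-.4,-.3,-.2,0):
  for sl in(.02,.06,.1,.14,.18):
    for t in(.2,.3,.4,.5,.6,.7,.8,.9):
      dd=np.cos(yr)*n+np.sin(yr)*e;o=rpy(np.arctan2(dd[1],dd[0]),t,-1);p=nose+e*sl+n*.012
      Q=[robot.inverse_kinematics([*(p-b*dd),z],o) for z,b in((.26,.08),(.09,.08),(.066,0),(.15,0),(.24,0))]
      k=[q is not None for q in Q]
      if all(k): print(yr,sl,t,"maxdj",np.round([np.abs(q-q0).max() for q in Q],1))
      elif all(k[2:]): print(yr,sl,t,k[:2],np.round([np.abs(q-q0).max() for q in Q[2:]],1))
E
```

```text
25.025 [-0.8   0.13 -0.35  2.28  1.09  1.39  2.29]
-0.6 0.02 0.6 [True, False] [1.1 0.9 0.7]
-0.6 0.02 0.7 [True, False] [1.1 0.8 0.8]
-0.6 0.02 0.9 [False, True] [0.9 0.9 4.9]
-0.6 0.06 0.5 [True, False] [1.  0.9 0.7]
-0.6 0.06 0.6 [True, False] [1.  0.8 0.6]
-0.6 0.06 0.7 [True, False] [0.9 0.7 0.7]
-0.6 0.1 0.2 [False, False] [0.9 0.9 0.8]
-0.6 0.1 0.3 [False, False] [0.9 0.9 0.8]
-0.6 0.1 0.4 [True, False] [0.9 0.8 0.7]
-0.6 0.1 0.5 [True, False] [0.9 0.8 0.6]
-0.6 0.1 0.6 [True, False] [0.9 0.7 0.5]
-0.6 0.1 0.7 maxdj [0.5 0.6 0.8 0.6 0.6]
-0.6 0.14 0.2 maxdj [0.5 0.8 0.8 0.8 0.7]
-0.6 0.14 0.3 maxdj [0.5 0.7 0.8 0.8 0.7]
-0.6 0.14 0.4 maxdj [0.4 0.7 0.8 0.7 0.6]
-0.6 0.14 0.5 maxdj [0.3 0.6 0.8 0.7 0.5]
-0.6 0.14 0.6 maxdj [0.4 0.6 0.8 0.6 0.5]
-0.6 0.14 0.7 maxdj [0.4 0.5 0.7 0.6 0.6]
-0.6 0.14 0.8 maxdj [1.  0.6 0.7 0.7 1.1]
-0.6 0.18 0.2 maxdj [0.5 0.7 0.8 0.7 0.6]
-0.6 0.18 0.3 maxdj [0.4 0.7 0.7 0.7 0.6]
-0.6 0.18 0.4 maxdj [0.3 0.6 0.7 0.6 0.5]
-0.6 0.18 0.5 maxdj [0.3 0.5 0.7 0.6 0.4]
-0.6 0.18 0.6 maxdj [0.3 0.5 0.7 0.5 0.4]
-0.6 0.18 0.7 maxdj [0.4 0.4 0.6 0.5 0.5]
-0.
[... 1219 characters left out ...]
0.3 0.02 0.9 [True, False] [1.4 1.1 4.9]
-0.3 0.06 0.9 [True, False] [1.2 1.1 4.9]
-0.3 0.1 0.9 [False, False] [1.1 1.1 4.8]
-0.3 0.14 0.7 [True, False] [1.2 1.  0.8]
-0.3 0.18 0.6 [True, False] [1.1 0.9 0.7]
-0.3 0.18 0.7 [True, False] [1.1 0.8 0.8]
-0.3 0.18 0.9 [False, True] [0.9 0.9 4.9]
-0.2 0.02 0.9 [True, False] [1.6 1.1 4.8]
-0.2 0.06 0.9 [True, False] [1.4 1.1 4.8]
-0.2 0.1 0.9 [True, False] [1.3 1.1 4.9]
-0.2 0.14 0.9 [False, False] [1.2 1.1 4.7]
-0.2 0.18 0.7 [True, False] [1.2 1.  0.9]
-0.2 0.18 0.9 [False, False] [1.  1.  4.9]
0 0.06 0.9 [True, False] [1.8 3.  4.7]
0 0.1 0.9 [True, False] [1.6 1.2 4.8]
0 0.14 0.9 [True, False] [1.5 1.1 4.8]
0 0.18 0.9 [True, False] [1.3 1.2 4.8]
```

Choosing yr −0.5, sl 0.18, tilt 0.5: same arm branch, and it clears jar and station.

```bash
sed -i 's/^yr,tilt,sl=.*/yr,tilt,sl=-.5,.5,.18/; s/n\*.018/n*.012/' push.py; python3 - <<'E' 2>&1 | grep -v Warn
import cv2,sys
from plant import robot
from push import *
robot.goto(P(.08,.26),O)
robot.move_straight(P(.08,.09),vel=.15)
a=robot.sense()["wrist_force"]
hit=robot.move_straight(P(0,.07),vel=.06,contact_N=6)
s=robot.sense();print(hit,s["t"],s["tcp_pos"],P(0,.07),(s["wrist_force"]-a).round(2))
if not hit:
  for z in(.08,.09,.10,.12,.14):
    h=robot.move_straight(P(0,z),vel=.04,contact_N=15)
    s=robot.sense();print(z,h,s["tcp_pos"].round(4),(s["wrist_force"]-a).round(2))
    if h:break
A=robot.grab_frame("side")["image"][100:280,180:425];b=robot.grab_frame("wrist")["image"]
cv2.imwrite("pics/push1.png",np.vstack([cv2.resize(A,(480,350),interpolation=cv2.INTER_CUBIC),cv2.resize(b,(400,250))[:,:,:] if 0 else cv2.resize(b,(480,250))])[:,:,::-1])
print(robot.sense()["t"])
E
```

```text
False 28.2667 [0.53813113 0.17950046 0.07002477] [np.float64(0.538376), np.float64(0.17914799999999997), 0.07] [0.53 1.61 0.08]
0.08 False [0.5375 0.1791 0.0798] [-5.67  1.16 -0.83]
0.09 False [0.5379 0.1792 0.0904] [-4.55  1.37 -1.68]
0.1 False [0.5383 0.1792 0.101 ] [-3.94  0.74 -1.78]
0.12 False [0.5387 0.1792 0.1211] [-3.5   1.29 -2.42]
0.14 False [0.539  0.1791 0.1409] [-0.53  2.83 -0.1 ]
30.8667
```

View pics/push1.png

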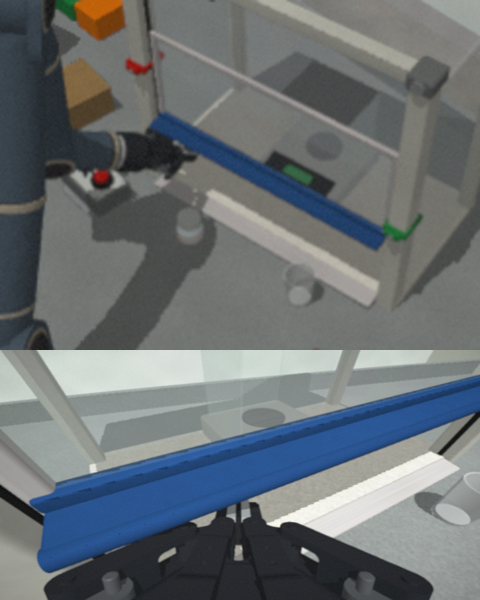

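The fingers are under the lip (tips at about 240,515 in the wrist half), bystanders look untouched, and the sash seems to be rising. I'll measure it with the side camera.

```bash
cat > meas.py <<'E'
import pickle;from h import *
n=np.array([.983,.184]);e=np.array([-.184,.983]);nose=np.array([.5597,0])
def lipz(f):
    "lip nose height: front(lower) edge of lip cast on the known vertical plane n=0 (bottom of visible face ~3 mm under the nose)"
    X=blob(f,"blue",(315,90,385,245),smin=120);c=-f["R"].T@f["t"];U=[]
    w,z=world(f,X)
    for u in range(325,360):
        r=X[X[:,0]==u,1]
        if len(r)>4:U.append((u,r.max()+.5))
    d=rays(f,U)@f["R"];k=((nose-c[:2])@n)/(d[:,:2]@n);Z=(c+d*k[:,None])[:,2]+.003
    return np.median(Z).round(4),Z.std().round(4),"depth med",np.median(w[:,2]).round(4)
def colz(f):
    X=blob(f,"green",(374,205,398,226));w,z=world(f,X);q=(w[:,:2]-nose)@n
    k=w[np.abs(w[:,2]-.25)<.02,2];return np.percentile(k,[2,50,98]).round(4)
E
python3 - <<'E'
from meas import *
from plant import robot
f0=pickle.load(open("f0.pkl","rb"))["side"];f=robot.grab_frame("side")
for g in(f0,f):print(lipz(g),colz(g))
print(robot.sense()["tcp_pos"],robot.sense()["t"])
E
```

```text
(np.float64(0.1156), np.float64(0.0017), 'depth med', np.float64(0.1208)) [0.2438 0.2487 0.255 ]
(np.float64(0.1824), np.float64(0.0016), 'depth med', np.float64(0.1882)) [0.2433 0.2489 0.2535]
[0.53888358 0.17916243 0.14037189] 30.9167
```

The sash followed 1:1 (lip nose 0.1824, collar 0.249). But contact is 36 mm above the TCP axis where the pads would give about 20, so the left knuckle is probably carrying the lip rather than the fingertips. I'll lower the hand, turn it more frontal, and finish with the finger pads.

```bash
cp push.py push2.py; sed -i 's/^yr,tilt,sl=.*/yr,tilt,sl=-.25,.6,.17/;' push2.py; python3 - <<'E' 2>&1 | grep -v Warn
import push as A, push2 as B, cv2
from meas import *
from plant import robot
for z in(.115,.15,.19,.235):print(z,robot.inverse_kinematics(B.P(0,z),B.O) is not None)
robot.move_straight(A.P(0,.115),vel=.08)
robot.move_straight(B.P(0,.115),vel=.06,attitude=B.O,contact_N=8)
robot.sleep(.2);a=robot.sense()["wrist_force"];print(robot.sense()["tcp_pos"],B.P(0,.115),a,lipz(robot.grab_frame("side")))
for z in(.145,.150,.155,.16,.165,.175,.19):
    h=robot.move_straight(B.P(0,z),vel=.04,contact_N=15)
    s=robot.sense();print(z,h,s["tcp_pos"].round(4),(s["wrist_force"]-a).round(2))
    if h:break
f=robot.grab_frame("side");print(lipz(f),colz(f),robot.sense()["t"])
cv2.imwrite("pics/push2.png",robot.grab_frame("wrist")["image"][:,:,::-1])
E
```

```text
0.115 False
0.15 True
0.19 True
0.235 True
[0.53985015 0.17045744 0.11468639] [np.float64(0.540216), np.float64(0.169318), 0.115] [-0.31086057  0.48548735  0.21690107] (np.float64(0.1824), np.float64(0.0016), 'depth med', np.float64(0.1884))
0.145 False [0.5401 0.1693 0.1449] [ 0.26 -0.68  0.26]
0.15 False [0.5396 0.1691 0.1496] [-1.54 -0.84 -0.45]
0.155 False [0.5391 0.169  0.1546] [-6.4  -1.76 -0.43]
0.16 False [0.539  0.1689 0.1595] [-7.1  -2.66 -1.18]
0.165 False [0.539  0.169  0.1648] [-6.82 -2.69 -1.57]
0.175 False [0.5391 0.1688 0.1753] [-8.5  -2.75  0.57]
0.19 False [0.5391 0.1689 0.1904] [-10.43  -2.62   0.81]
(np.float64(0.2187), np.float64(0.0015), 'depth med', np.float64(0.2247)) [0.2409 0.2491 0.2552] 35.1417
```

View pics/push2.png

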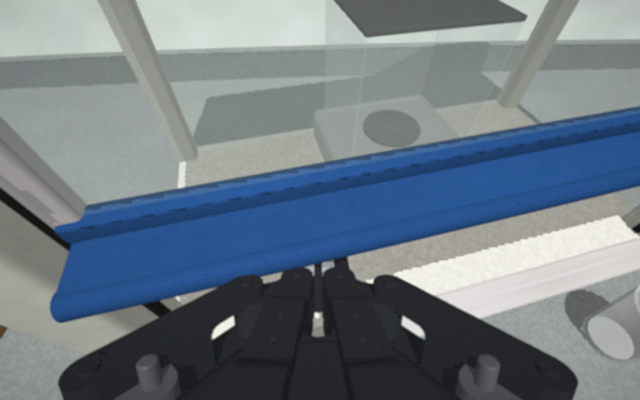

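The tips now go under the lip's front edge (330,258), contact offset is 22 mm as expected for pads, and the sash follows (nose 0.2187). Now the last 30 mm, then withdraw.

```bash
python3 - <<'E' 2>&1 | grep -v Warn
import push2 as B
from meas import *
from plant import robot
robot.move_straight(B.P(0,.2205),vel=.04,contact_N=20);robot.sleep(.2)
f=robot.grab_frame("side");print(lipz(f),colz(f),robot.sense()["tcp_pos"])
robot.move_straight(B.P(0,.185),vel=.06);robot.sleep(.3)
f=robot.grab_frame("side");print(lipz(f),colz(f),robot.sense()["wrist_force"],robot.sense()["t"])
for b in(.05,.08):
    try: robot.move_straight(B.P(b,.185+.0*b),vel=.1);print("back",b)
    except robot.IKError: print("no back",b)
robot.sleep(.3);f=robot.grab_frame("side");cv2.imwrite("pics/end.png",f["image"][:,:,::-1]);print(lipz(f),robot.sense()["tcp_pos"],robot.sense()["wrist_force"],robot.sense()["t"])
E
```

```text
(np.float64(0.2474), np.float64(0.0022), 'depth med', np.float64(0.2545)) [0.2438 0.2493 0.2547] [0.53908426 0.16889515 0.22072621]
(np.float64(0.2268), np.float64(0.0015), 'depth med', np.float64(0.2332)) [0.2422 0.2481 0.255 ] [1.35597887 0.56940718 0.15679728] 37.45
no back 0.05
no back 0.08
(np.float64(0.2268), np.float64(0.0015), 'depth med', np.float64(0.233)) [0.5402262  0.16929831 0.18500982] [-0.40055427  1.08643852  0.04255953] 37.8
```

View pics/end.png

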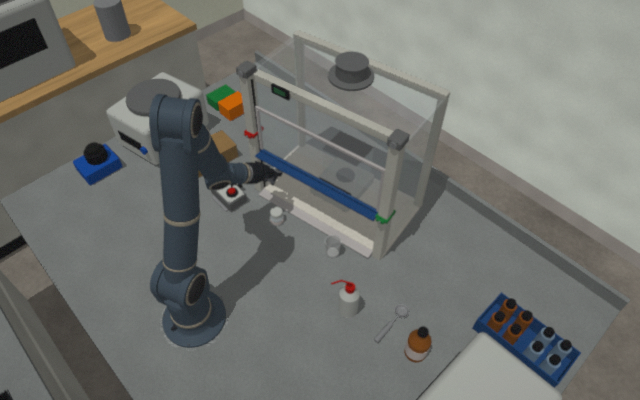

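Lowering dragged the sash down 21 mm by friction, because the hand was pressing horizontally against the lip's nose. I'll push it up again, this time withdrawing horizontally first to unload the sloped contact.

```bash
python3 - <<'E' 2>&1 | grep -v Warn
import push2 as B
from meas import *
from plant import robot
def back(k,z):
    q=B.P(0,z);return [q[0]-k*n[0],q[1]-k*n[1],z]
print([(k,robot.inverse_kinematics(back(k,.221),B.O) is not None) for k in(.005,.01,.015,.02,.03,.04)])
robot.move_straight(B.P(0,.2215),vel=.04,contact_N=20);robot.sleep(.2)
print(lipz(robot.grab_frame("side")),robot.sense()["tcp_pos"],robot.sense()["wrist_force"])
for k in(.005,.010,.015,.02,.025):
    try:robot.move_straight(back(k,.2215),vel=.03)
    except robot.IKError:print("stop",k);break
    robot.sleep(.1);print(k,lipz(robot.grab_frame("side")),robot.sense()["wrist_force"].round(2))
print(robot.sense()["t"])
E
```

```text
[(0.005, True), (0.01, True), (0.015, True), (0.02, True), (0.03, True), (0.04, False)]
(np.float64(0.2492), np.float64(0.0029), 'depth med', np.float64(0.2577)) [0.53924797 0.16882677 0.22152343] [-6.4218706  -1.37937109  0.04601931]
0.005 (np.float64(0.2492), np.float64(0.0028), 'depth med', np.float64(0.2573)) [ 0.47  0.02 -0.48]
0.01 (np.float64(0.2492), np.float64(0.003), 'depth med', np.float64(0.2573)) [0.68 0.56 0.04]
0.015 (np.float64(0.2492), np.float64(0.0028), 'depth med', np.float64(0.2574)) [-0.44 -0.43  0.53]
0.02 (np.float64(0.2492), np.float64(0.0028), 'depth med', np.float64(0.2573)) [-0.12  0.06  0.06]
0.025 (np.float64(0.2492), np.float64(0.0028), 'depth med', np.float64(0.2574)) [-0.38  0.29 -0.09]
41.45
```

```bash
python3 - <<'E' 2>&1 | grep -v Warn
import push2 as B
from meas import *
from plant import robot
q=robot.sense()["tcp_pos"]
robot.move_straight([q[0],q[1],q[2]-.035],vel=.06);robot.sleep(.5)
f=robot.grab_frame("side");print(lipz(f),colz(f));s=robot.sense();print(s["tcp_pos"],s["wrist_force"],s["t"])
T=pickle.load(open("f0.pkl","rb"))["side"]
D=cv2.absdiff(f["image"],T["image"]).max(2)
for nm,(u,v) in dict(jar=(276,214),beaker=(333,245),wash=(348,298),amber=(418,343),scoop=(393,322)).items():
    print(nm,"changed px",int((D[v-22:v+22,u-18:u+18]>40).sum()))
if abs(lipz(f)[0]-.249)<.006: robot.close_job();print("closed")
E
```

```text
(np.float64(0.2492), np.float64(0.0028), 'depth med', np.float64(0.2575)) [0.2423 0.2492 0.2568]
[0.51569431 0.16487872 0.18670939] [-0.05037319  1.10432228  0.0502865 ] 42.7333
jar changed px 586
beaker changed px 185
wash changed px 0
amber changed px 0
scoop changed px 0
the job is handed in; nothing more can be done
closed
```

The fan station's start button is pressed and released, the sash lip stands level with the green collar, and the job is handed in at about 43 s of the 67 s allowed. No verdict is reported.

- **Button:** the first press stopped early, so I repeated it in small steps. The force rose sharply at a fixed height (5 N to over 20 N), so the button was fully down. I then released it; I kept the fingers off the red button and did not measure either joint.
- **Sash, first push:** an oblique approach met the lip's front and was backed out. The next one pushed the sash up 67 mm, probably with the left knuckle rather than the pads.
- **Sash, final push:** I turned the hand more frontal and finished with the finger pads under the lip. Lowering the hand then dragged the sash down 21 mm, so I pushed it up again and withdrew horizontally first; it stayed put.
- **Last checks:**
  - By the lower-edge ray, the lip nose is at 0.2492 m. The lip's median depth, less its starting offset, gives about 0.252 m. The green collar's middle is at 0.249 m, and the tolerance is 12 mm.
  - The sash height was unchanged after the hand lowered clear, and the wrist force was within noise at about 1 N.
- **Less certain:**
  - An image comparison showed no change around the wash bottle, amber bottle and scoop.
  - Pixels did change around the jar (586) and beaker (185). I think this is the arm's shadow and the moved sash, since both stood in their original places in the last picture I viewed, but I did not measure their positions again.
  - I did not compare the glove box.

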